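# Mesh the glass jar with the spice mill and hold it pressed down

## Task

Take the glass mill jar (the one with the black ribbed collar at its foot), set it collar down in the top of the spice mill, turned so that its three ribs drop into the three notches, and press it fully home against the spring until the collar is flush with the mill's rim. The mill runs only while the jar is held down, so finish still gripping the jar and keeping it pressed down. The jar is thin glass: grip it lightly, keep it upright, never force it down, and leave the other things on the counter where they are.

Things in the scene. Friction and masses are not known exactly. Their poses are not given: they have to be found in the camera images.
- jar: glass mill jar, 0.27 kg (+-20%), standing upright on its black blade collar. Origin: centre of the collar's underside, z up, x axis through the middle of one rib. Collar 62 mm across, z = 0 to 20 mm, its lowest 3 mm tapered to 56 mm across, with three ribs. Above it plain round clear glass, 60 mm across, z = 20 to 89 mm, rounded to a flat closed top at z = 95 mm: grip the glass
- jar_top (a point): centre of the jar's flat closed top, 95 mm above its origin. The glass is thin: squeezed with more than 30 N a finger it may break; 15 to 20 N holds it without slipping, even while pressing the spring
- jar_rib (a point): middle of the outer face of the jar's first rib, 37 mm out along the jar's x axis and 11 mm up. Three such ribs at 0, 120 and 240 degrees about z, each 11 mm wide, from z = 5 to 17 mm, lower edges rounded by 2 mm
- mill: spice mill: round aluminium motor housing fixed on the counter, 132 mm across at the foot, 112 mm at the top, rim 120 mm above the counter, a black dial on its -x side. Origin: centre of underside; z up. In its top a round well, 66 mm across between three grey lands that are level with the rim, and three notches between the lands
- mill_mouth (a point): centre of the well's mouth, at rim height, 120 mm above the mill's origin; same axes as the mill. With the ribs not over the notches the collar enters only 5 mm and the ribs rest on the lands. Never push the jar on the mill with more than about 40 N
- mill_notch (a point): middle of the mill's first notch, at rim height, 37 mm out along the mill's x axis. Three such notches at 0, 120 and 240 degrees about z, each 14 mm wide, reaching out to 41 mm from the axis, and deep enough for the ribs. Any of the three ways round is right
- seat (a joint): travel in m of the spring-loaded black seat in the well, on which the collar's underside rests: 0 = up, 14 mm below the rim (jar dropped in, not pressed; its weight alone does not move it); 0.006 = fully down, 20 mm below, collar flush with the rim. The spring takes 5 N to start and 11 N at full travel, and lifts again when let go
- storage_jar: bystander: clear glass storage jar of seeds, 60 mm across and 94 mm tall, with a smooth pale wooden lid on top (64 mm across) and no ribs anywhere; origin centre of underside
- mortar: bystander: white marble mortar, 104 mm across, 62 mm tall, with its pestle leaning out of it to a height of about 100 mm; origin centre of underside
- amber_bottle: bystander: brown glass bottle, 48 mm across, 100 mm tall; origin centre of underside
- spice_tin: bystander: low round brass tin, 72 mm across, 50 mm tall; origin centre of underside
- dish: bystander: white china dish, 90 mm across, 28 mm tall; origin centre of underside
- scoop: bystander: wooden-handled spoon, 150 mm long, lying flat along its own x axis; origin at its middle
- tea_tin: bystander: upright round metal can, 68 mm across, 85 mm tall; origin centre of underside
Mind the look-alikes: they are no part of the job. What is shaped like the jar but turquoise is not meant.

How it is judged:
By the outcome, as a careful person would: the job done as asked, in the order asked, and still so for the second after the job is handed in, while the arm keeps its last pose, push and grip.
It also fails if it takes over 42 s, if anything falls off the work surface, if the arm or the gripper's body presses on something with over 40 N, if the wrist force passes 120 N, or if a joint passes its speed limit or range.

## Robot

A 6-joint arm with a two-finger parallel gripper is mounted at the origin on the work surface. World frame = base frame: x ahead of the robot, y to its left, z up, the work surface at z = 0. Lengths are in m, angles in rad, forces in N, time in s.
With the tool pointing down it reaches from about 0.35 to 0.975 m from the base axis. Payload 4.9 kg.
Tool frame: the origin (TCP) lies on the front face of the gripper's body, between the roots of the fingers; the fingertips stand ctrl.tip_extent ahead of it and the grasp point (between the pads) lies 54 mm ahead of it (ctrl.tip_extent is the distance from the TCP to the fingertips, in m); z points along the fingers, y is the line along which they close (so a half turn about z gives the same grasp; the last joint's range is limited). The gripper opens to 85 mm and grips with 20 to 120 N. Pads are 22 mm wide; open, the fingers measure 114 mm over their backs; the gripper's body (76 mm by 85 mm) begins 54 mm behind the grasp point. The pads swing forward as they close: fully open they stand 13 mm farther back than shut.
Start: joints at [-1.353, 0.053, 1.613, -0, 1.476, -0.119], TCP at [0.207, -0.59, 0.304] pointing down, gripper open.
Joint ranges: [-3.01, 3.01], [-1.01, 2.22], [0.06, 2.58], [-1.02, 4.17], [0.09, 2.62], [-3.14, 3.14]. Speed limits (rad/s): [2.57, 2.57, 3.14, 3.14, 3.14, 3.14].

## Interface

Orientations are given as a rotation vector (axis times angle).
In Python, from station import ctrl gives the robot as it stands.
- The arm moves only by the tool apply_moves, never from a script. Its argument "rows" is one flat list of numbers, 6 for each row, row after row: the shift along the tool's x, y, z normalised to -1 to 1, where 1 is 0.6 m, then the turn, a rotation vector about the tool's x, y, z normalised to -1 to 1, where 1 is 90 degrees. A call has 1 to 20 rows; each row is the pose to reach, as a shift and turn from the pose commanded when the call began, along the tool's axes at that moment; what a row does not reach only later rows make up. A row lasts 1/10 s, in which the tool goes at most 50 mm and 8.59 degrees, less where a joint would pass 70% of its speed; a pose out of reach is approached as far as the arm can. A call with a number of a shift or a turn outside -1 to 1 is refused whole. A call with a gripper value outside its range is refused whole. "grip" is the opening, from 0 (shut) to 1 (fully open), set as the call begins (left out, the last holds). The fingers move at their own pace and stop on an object; "grip_force" is the grip in N (left out, the last holds). Time passes only in rows, so rows that repeat a pose let the fingers close. It gives the time, the measured TCP pose, the force, the opening and the grip force at its end, in the units of the state.
- ctrl.get_obs(): the state, without advancing time (a new reading comes with each control period).
- ctrl.get_image(name): name is "scene" or "top"; returns (picture, depth): 384x512x3 uint8, blue, green, red; 384x512 float32, m along the optical axis (not along the pixel's ray), 0 where there is no reading.
- ctrl.camera_model(name): a dict with "mtx" (3x3 intrinsics, pixels), "R" (3x3) and "t" (3): a world point X has camera coordinates R X + t. Camera axes: x right, y down, z forward; pixel columns grow to the right and rows downward; lengths in m; the calibration is good to about 2 mm. A picture is of the moment at which its call begins. camera_model takes no time and is no camera call.
- ctrl.finish_job(): hands the job in; it is judged then, once.
The state is a dict: "t": time; "q": joint angles; "dq": joint speeds; "effort": joint torques, N m; "tool_pos": TCP position; "tool_rot": TCP orientation; "contact_force": force on the tool from outside, world axes, zero at the start; "wrist_torque": the same for the moment, N m; "opening": finger opening in m; "grip_force": force on a finger pad.
Only numpy, scipy, OpenCV 4.12 (cv2) and the standard library are available. Lean on these libraries where they do the work, as an engineer would, in place of code of your own. Each camera call takes 0.05 s, during which the arm holds its last target. There are 200 camera calls.

## Working session

There is one attempt and no reset: what is moved stays moved. The work goes in short steps, Python scripts to look and compute and a tool call to move; the robot and the scene stay as the last step left them, time stands still between calls to the robot, and variables do not carry over. Pictures are saved under pics/ and viewed, at most 10 in all, crops included, and the job is handed in when it is done.

Besides the shell and the picture viewer there is one more tool, called after ">>>" as name(argument=value, ...) on one line, values as JSON. apply_moves: Moves the arm, as the interface text tells. Its arguments: {"type":"object","properties":{"rows":{"type":"array","items":{"type":"number"}},"grip":{"type":"number"},"grip_force":{"type":"number"}},"required":["rows"]}

```bash
mkdir -p pics; ls; python3 - <<'E'
from station import ctrl
import cv2,numpy as np
for n in("scene","top"):
    im,d=ctrl.get_image(n); cv2.imwrite(f"pics/{n}0.png",im); np.savez(f"pics/{n}0.npz",im=im,d=d)
    m=ctrl.camera_model(n); print(n,m["mtx"].round(1).tolist(),(-m["R"].T@m["t"]).round(3),m["R"].round(3).tolist())
o=ctrl.get_obs(); print(o["tool_pos"],o["tool_rot"],o["opening"],o["contact_force"],ctrl.tip_extent,o["t"])
E
```

```text
pics
scene [[462.4, 0.0, 260.4], [0.0, 462.4, 194.4], [0.0, 0.0, 1.0]] [ 1.395 -0.017  1.03 ] [[-0.01, 1.0, 0.02], [0.71, 0.021, -0.703], [-0.704, 0.007, -0.71]]
top [[455.2, 0.0, 269.9], [0.0, 455.2, 193.8], [0.0, 0.0, 1.0]] [ 0.328 -0.012  1.648] [[-0.018, -1.0, 0.01], [-0.995, 0.017, -0.1], [0.1, -0.012, -0.995]]
[ 0.20642093 -0.58945935  0.30275982] [-3.09526231e+00 -5.26123444e-01  1.48377175e-04] 0.08529622742152088 [ 0.13005747  0.33385915 -1.25254491] 0.0726 0.1
```

View pics/scene0.png

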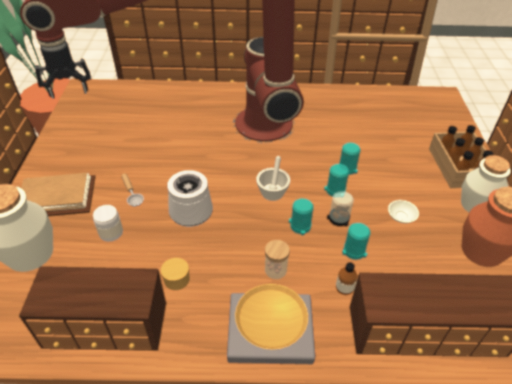

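View pics/top0.png

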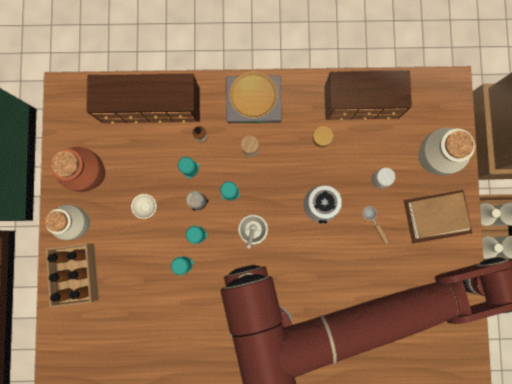

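The jar (clear, black collar) is at scene (341,209) and top (197,200), with turquoise look-alikes around it. The mill is at scene (189,197) and top (323,203). I'll zoom in on both.

```bash
cat > h.py <<'E'
import numpy as np,cv2
from station import ctrl
def ray(n,u,v,z):
    m=ctrl.camera_model(n);R,t=m["R"],m["t"];c=-R.T@t
    d=R.T@np.linalg.solve(m["mtx"],[u,v,1.]);return c+d*(z-c[2])/d[2]
def proj(n,X):
    m=ctrl.camera_model(n);p=m["mtx"]@(m["R"]@np.asarray(X,float)+m["t"]);return p[:2]/p[2]
def pts(n,d,u0,u1,v0,v1):
    m=ctrl.camera_model(n);v,u=np.mgrid[v0:v1,u0:u1];z=d[v0:v1,u0:u1]
    P=np.stack([u*z,v*z,z],-1)@np.linalg.inv(m["mtx"]).T
    return (P-m["t"])@m["R"]
E
python3 - <<'E'
import numpy as np,cv2
from h import *
S=np.load("pics/scene0.npz");T=np.load("pics/top0.npz")
c=[]
for A,u,v in((S,341,209),(S,189,197),(T,197,200),(T,323,203)):
    c.append(cv2.resize(A["im"][v-25:v+25,u-32:u+33],(400,300),interpolation=cv2.INTER_CUBIC))
cv2.imwrite("pics/crops.png",np.vstack([np.hstack(c[:2]),np.hstack(c[2:])]))
# depth heights in top
for nm,A,n,u,v in(("jarT",T,"top",197,200),("millT",T,"top",323,203),("jarS",S,"scene",341,203),("millS",S,"scene",189,190)):
    P=pts(n,A["d"],u-20,u+20,v-20,v+20)
    print(nm,P[::5,::5,2].round(3).tolist())
print(ray("top",197,200,.05),ray("scene",341,209,.05),ray("top",323,203,.12),ray("scene",189,183,.12))
E
```

```text
jarT [[-0.0, -0.001, -0.004, -0.001, 0.002, -0.002, 0.004, -0.01], [0.001, 0.009, -0.004, 0.007, -0.002, -0.006, 0.005, 0.001], [-0.005, 0.001, 0.001, -0.006, -0.004, -0.001, 0.001, -0.002], [-0.001, 0.005, 0.097, 0.097, 0.087, 0.088, 0.001, 0.005], [0.001, 0.0, 0.094, 0.097, 0.099, 0.084, 0.013, -0.002], [0.003, -0.006, 0.0, 0.094, 0.094, 0.058, -0.0, 0.006], [0.002, 0.003, -0.0, 0.003, -0.007, 0.002, 0.002, 0.003], [-0.002, 0.001, 0.004, 0.001, 0.005, -0.004, -0.002, 0.001]]
millT [[0.006, 0.005, 0.0, -0.002, -0.002, -0.0, -0.002, -0.001], [0.002, 0.004, 0.079, 0.12, 0.123, 0.116, 0.118, -0.002], [-0.006, 0.071, 0.115, 0.124, 0.101, 0.105, 0.127, 0.123], [-0.005, 0.112, 0.121, 0.105, 0.11, 0.107, 0.111, 0.123], [0.028, 0.114, 0.118, 0.107, 0.108, 0.11, 0.101, 0.117], [0.019, 0.093, 0.117, 0.089, 0.103, 0.11, 0.101, 0.123], [0.005, 0.057, 0.12, 0.116, 0.123, 0.117, 0.121, -0.0], [-0.0, -0.003, 0.044, 0.083, 0.106, 0.085, 0.001, 0.001]]
jarS [[-0.002, 0.001, 0.055, 0.062, 0.065, 0.051, -0.001, -0.006], [-0.002, 0.017, 0.031, 0.039, 0.042, -0.003, -0.004, -0.0], [-0.002, -0.003, 0.012
[... 255 characters left out ...]
 0.058, -0.002, 0.0], [-0.003, -0.005, 0.02, 0.032, 0.04, 0.033, 0.001, -0.004]]
millS [[-0.002, -0.003, -0.004, -0.003, 0.0, -0.003, -0.006, -0.003], [-0.003, 0.117, 0.117, 0.119, 0.117, 0.116, 0.121, -0.0], [0.117, 0.119, 0.103, 0.101, 0.106, 0.102, 0.111, 0.117], [0.116, 0.119, 0.102, 0.103, 0.11, 0.103, 0.119, 0.116], [0.115, 0.117, 0.117, 0.103, 0.103, 0.117, 0.114, 0.117], [0.094, 0.118, 0.119, 0.119, 0.119, 0.118, 0.115, 0.098], [0.077, 0.095, 0.107, 0.108, 0.109, 0.104, 0.094, 0.083], [0.052, 0.075, 0.085, 0.084, 0.089, 0.084, 0.08, 0.065]]
[0.47179914 0.22466426 0.05      ] [0.47764872 0.22756036 0.05      ] [ 0.44812318 -0.20969924  0.12      ] [ 0.45462574 -0.21001508  0.12      ]
```

View pics/crops.png

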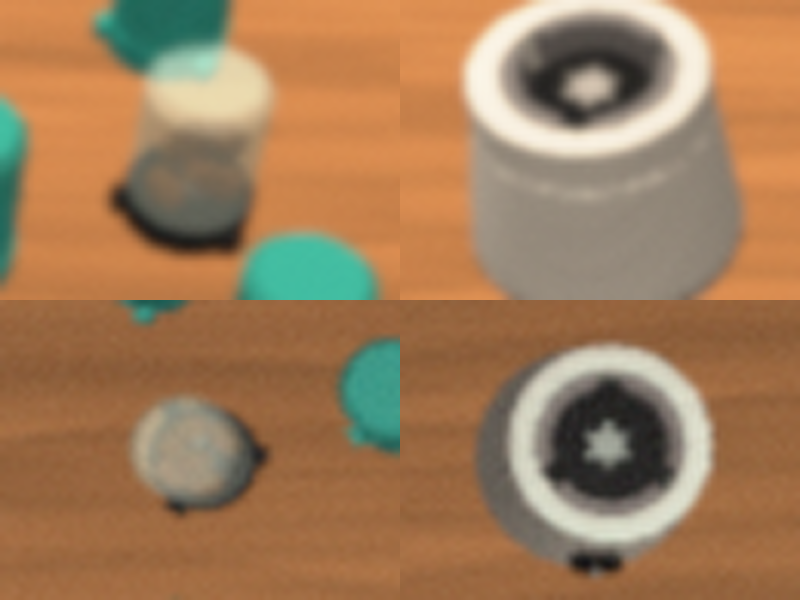

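Crops: in the top view the mill's notches are at crop (610,385), (555,475) and (665,475), so its yaw is near 0. The jar's ribs show at crop (262,455) and (178,507), and in the scene view at (118,198) and (230,240). Next I'll measure these properly.

```bash
cat >> h.py <<'E'
def ang(P,c): 
    return np.degrees(np.arctan2(P[1]-c[1],P[0]-c[0]))
E
python3 - <<'E'
from h import *
F={"scene":np.load("pics/scene0.npz"),"top":np.load("pics/top0.npz")}
K=8
def crop(n,u,v,h=26):
    im=F[n]["im"][v-h:v+h,u-h:u+h]; return cv2.resize(im,None,fx=K,fy=K,interpolation=cv2.INTER_CUBIC)
def px(p,u,v,h=26): return (p[0]+.5)/K-.5+u-h,(p[1]+.5)/K-.5+v-h
for n,u,v in(("top",323,203),("scene",189,190)):
    c=crop(n,u,v); hsv=cv2.cvtColor(c,cv2.COLOR_BGR2HSV)
    g=((hsv[...,1]<60)&(hsv[...,2]>195)).astype(np.uint8)
    cs,_=cv2.findContours(g,cv2.RETR_CCOMP,cv2.CHAIN_APPROX_NONE)
    for k in sorted(cs,key=cv2.contourArea)[-2:]:
        P=np.array([ray(n,*px(q[0],u,v),.12)[:2] for q in k]); o,r=cv2.minEnclosingCircle(P.astype(np.float32)); e=cv2.fitEllipse(P.astype(np.float32)*1000)
        print(n,"rim",np.round(e,1).tolist() if 0 else e)
    # notch / dark blobs in well
    dk=(hsv[...,2]<70).astype(np.uint8)
    cs,_=cv2.findContours(dk,cv2.RETR_EXTERNAL,cv2.CHAIN_APPROX_NONE)
    k=max(cs,key=cv2.contourArea);
    if n=="top":
        P=np.array([ray(n,*px(q[0],u,v),.105)[:2] for q in k])
        ce=P.mean(0); a=np.degrees(np.arctan2(*(P-ce).T[::-1])); r=np.hypot(*(P-ce).T)*1000
        print("dark c",ce,[(int(b),int(r[(a>=b)&(a<b+10)].mean())) for b in range(-180,180,10) if ((a>=b)&(a<b+10)).any()])
# jar: top face by depth, ribs by darkness
for n,u,v in(("top",197,200),("scene",341,205)):
    h=26;P=pts(n,F[n]["d"],u-h,u+h,v-h,v+h); im=F[n]["im"][v-h:v+h,u-h:u+h]
    s=(P[...,2]>.085)&(P[...,2]<.105); hs=cv2.cvtColor(im,cv2.COLOR_BGR2HSV); s&=~((hs[...,0]>75)&(hs[...,0]<100)&(hs[...,1]>120)) 
    cc,lab,st,ce=cv2.connectedComponentsWithStats(s.astype(np.uint8)); i=1+st[1:,4].argmax(); m=lab==i
    print(n,"jar top",P[m].mean(0).round(4),np.ptp(P[m],0).round(3),st[i])
    c=crop(n,u,v);dk=(c.max(2)<75).astype(np.uint8)
    q=np.argwhere(dk)[:,::-1]; W=np.array([ray(n,*px(p,u,v),.011)[:2] for p in q])
    np.save(f"pics/dk_{n}.npy",W)
    ctr=np.array([.475,.227]) 
    a=np.degrees(np.arctan2(*(W-ctr).T[::-1]));r=np.hypot(*(W-ctr).T)*1000
    print("dark maxr",[(b,int(r[(a>=b)&(a<b+10)].max())) for b in range(-180,180,10) if ((a>=b)&(a<b+10)).any()])
for n,p in(("top",(207.6,200.8)),("top",(193.9,209.5)),("scene",(328.2,217)),("scene",(346.4,224))): print(n,ray(n,*p,.011).round(4))
# turquoise
for n in F:
    hs=cv2.cvtColor(F[n]["im"],cv2.COLOR_BGR2HSV); m=((hs[...,0]>75)&(hs[...,0]<100)&(hs[...,1]>120)&(hs[...,2]>70)).astype(np.uint8)
    cc,lab,st,ce=cv2.connectedComponentsWithStats(m)
    P=pts(n,F[n]["d"],0,512,0,384)
    for i in range(1,cc):
        if 40<st[i,4]<2000:
            k=(lab==i)&(P[...,2]>.08); print(n,"turq",ce[i].round(),P[k].mean(0).round(3) if k.any() else None,P[lab==i][:,2].max().round(3))
E
```

```text
top rim ((453.4551696777344, -215.15870666503906), (86.29965209960938, 86.99507904052734), 2.5144598484039307)
top rim ((452.782470703125, -216.33453369140625), (107.26447296142578, 107.46817779541016), 125.65372467041016)
dark c [ 0.45327701 -0.21732533] [(-180, 30), (-170, 29), (-160, 30), (-150, 30), (-140, 31), (-130, 35), (-120, 34), (-110, 31), (-100, 31), (-90, 31), (-80, 31), (-70, 31), (-60, 31), (-50, 32), (-40, 31), (-30, 31), (-20, 33), (-10, 36), (0, 35), (10, 32), (20, 31), (30, 31), (40, 31), (50, 31), (60, 31), (70, 31), (80, 31), (90, 30), (100, 33), (110, 37), (120, 33), (130, 30), (140, 30), (150, 30), (160, 29), (170, 29)]
scene rim ((455.5192565917969, -215.05191040039062), (78.90623474121094, 79.95193481445312), 76.16175842285156)Traceback (most recent call last):
  File "<stdin>", line 12, in <module>
  File "h.py", line 4, in ray
    m=ctrl.camera_model(n);R,t=m["R"],m["t"];c=-R.T@t
ValueError: time passes only in moves, steps and waits
```

```bash
cat > h.py <<'E'
import numpy as np,cv2
from station import ctrl
M={n:ctrl.camera_model(n) for n in("scene","top")}
def ray(n,u,v,z):
    R,t=M[n]["R"],M[n]["t"];c=-R.T@t
    d=np.linalg.solve(M[n]["mtx"],np.stack([u,v,np.ones_like(u)]).astype(float) if np.ndim(u) else np.array([u,v,1.])).T@R
    return c+d*((z-c[2])/d[...,2])[...,None]
def proj(n,X):
    p=M[n]["mtx"]@(M[n]["R"]@np.asarray(X,float)+M[n]["t"]);return p[:2]/p[2]
def pts(n,d,u0,u1,v0,v1):
    v,u=np.mgrid[v0:v1,u0:u1];z=d[v0:v1,u0:u1]
    P=np.stack([u*z,v*z,z],-1)@np.linalg.inv(M[n]["mtx"]).T
    return (P-M[n]["t"])@M[n]["R"]
E
python3 - <<'E'
from h import *
F={"scene":np.load("pics/scene0.npz"),"top":np.load("pics/top0.npz")}
K=8;h=26
def crop(n,u,v):
    return cv2.resize(F[n]["im"][v-h:v+h,u-h:u+h],None,fx=K,fy=K,interpolation=cv2.INTER_CUBIC)
def cast(n,q,u,v,z): return ray(n,(q[:,0]+.5)/K-.5+u-h,(q[:,1]+.5)/K-.5+v-h,z)[:,:2]
def polar(W,c): 
    d=W-c; return np.degrees(np.arctan2(d[:,1],d[:,0])),np.hypot(d[:,0],d[:,1])*1000
for n,u,v in(("top",323,203),("scene",189,190)):
    c=crop(n,u,v); hsv=cv2.cvtColor(c,cv2.COLOR_BGR2HSV)
    g=((hsv[...,1]<60)&(hsv[...,2]>195)).astype(np.uint8)
    cs,_=cv2.findContours(g,cv2.RETR_CCOMP,cv2.CHAIN_APPROX_NONE)
    for k in sorted(cs,key=cv2.contourArea)[-2:]: print(n,"rim",cv2.fitEllipse((cast(n,k[:,0],u,v,.12)*1000).astype(np.float32)))
    dk=hsv[...,2]<(70 if n=="top" else 85)
    W=cast(n,np.argwhere(dk)[:,::-1],u,v,.105)
    a,r=polar(W,np.array([.4535,-.2165])); s=(r>33)&(r<41)
    H=np.histogram(a[s],36,(-180,180))[0]; print("notch hist",H.tolist())
    if n=="top": print("notch phase",np.degrees(np.angle(np.exp(3j*np.radians(a[s])).mean()))/3)
for n,u,v in(("top",197,200),("scene",341,205)):
    P=pts(n,F[n]["d"],u-h,u+h,v-h,v+h); im=F[n]["im"][v-h:v+h,u-h:u+h]
    s=(P[...,2]>.085)&(P[...,2]<.105); hs=cv2.cvtColor(im,cv2.COLOR_BGR2HSV); s&=~((hs[...,0]>75)&(hs[...,0]<100)&(hs[...,1]>120))
    cc,lab,st,ce=cv2.connectedComponentsWithStats(s.astype(np.uint8)); i=1+st[1:,4].argmax(); m=lab==i
    print(n,"jar top",P[m].mean(0).round(4),np.ptp(P[m],axis=0).round(3))
    W=cast(n,np.argwhere(crop(n,u,v).max(2)<75)[:,::-1],u,v,.011)
    a,r=polar(W,np.array([.475,.227])); print("dark maxr",[(b,int(r[(a>=b)&(a<b+10)].max())) for b in range(-180,180,10) if ((a>=b)&(a<b+10)).any()])
for n,p in(("top",(207.6,200.8)),("top",(193.9,209.5)),("scene",(328.2,217)),("scene",(346.4,224))): print(n,ray(n,*p,.011).round(4))
for n in F:
    hs=cv2.cvtColor(F[n]["im"],cv2.COLOR_BGR2HSV); m=((hs[...,0]>75)&(hs[...,0]<100)&(hs[...,1]>120)&(hs[...,2]>70)).astype(np.uint8)
    cc,lab,st,ce=cv2.connectedComponentsWithStats(m); P=pts(n,F[n]["d"],0,512,0,384)
    for i in range(1,cc):
        k=(lab==i)&(P[...,2]>.075)
        if 40<st[i,4]<2000 and k.any(): print(n,"turq",ce[i].round(),P[k].mean(0).round(3),np.percentile(P[lab==i][:,2],95).round(3))
E
```

```text
top rim ((453.4551696777344, -215.15870666503906), (86.2996597290039, 86.99507904052734), 2.51456618309021)
top rim ((452.782470703125, -216.33453369140625), (107.26448059082031, 107.46817779541016), 125.65377044677734)
notch hist [0, 0, 0, 0, 0, 125, 112, 0, 0, 0, 0, 0, 0, 0, 0, 0, 35, 123, 71, 0, 0, 0, 0, 0, 0, 0, 0, 0, 11, 119, 53, 0, 0, 0, 0, 0]
notch phase -2.3097188056402644
scene rim ((455.5192565917969, -215.05191040039062), (78.90623474121094, 79.95193481445312), 76.16184997558594)
scene rim ((457.2960510253906, -215.20375061035156), (110.04432678222656, 111.00291442871094), 97.2850112915039)
notch hist [215, 229, 198, 213, 39, 0, 0, 0, 0, 0, 0, 0, 0, 0, 0, 0, 0, 0, 0, 0, 0, 0, 0, 0, 0, 0, 0, 0, 0, 0, 4, 127, 156, 156, 195, 208]
top jar top [0.4721 0.2282 0.0948] [0.055 0.057 0.019]
dark maxr [(-170, 30), (-160, 30), (-150, 30), (-140, 30), (-130, 30), (-120, 29), (-110, 32), (-100, 34), (-90, 33), (-80, 28), (-70, 27), (-60, 26), (140, 37), (150, 38)]
scene jar top [0.4776 0.2262 0.092 ] [0.059 0.059 0.013]
dark maxr [(-110, 32), (-100, 34), (-90, 34), (-80, 31), (-70, 30), (-60, 30), (-50, 31), (-40, 31), (-30, 31), (-20, 31), (-10, 31), (0, 30), (10, 31), (20, 34), (30, 34), (40, 32), (50, 28), (60, 26)]
top [0.4718 0.1923 0.011 ]
top [0.4412 0.2416 0.011 ]
scene [0.4747 0.1954 0.011 ]
scene [0.5009 0.2464 0.011 ]
scene turq [343. 169.] [0.321 0.249 0.094] 0.095
scene turq [301. 216.] [0.518 0.11  0.094] 0.095
scene turq [356. 241.] [0.609 0.252 0.099] 0.096
top turq [188. 167.] [0.589 0.255 0.094] 0.101
top turq [229. 191.] [0.501 0.11  0.095] 0.101
top turq [195. 234.] [0.351 0.226 0.102] 0.1
top turq [181. 265.] [0.248 0.275 0.101] 0.1
```

The views agree to about 3 mm:
- **Jar:** about (0.475, 0.227), top at 95 mm, with a rib near -90°.
- **Mill:** about (0.455, -0.2155), with notch phase near -2°.
- **Neighbours:** the turquoise ones are at least 120 mm from the jar, so it can be gripped at the present yaw.

I'll move via a waypoint over the mill.

>>> apply_moves(rows=[0.6,-0.48,0,0,0,0,0.6,-0.48,0,0,0,0,0.6,-0.48,0,0,0,0,0.6,-0.48,0,0,0,0,0.6,-0.48,0,0,0,0,0.6,-0.48,0,0,0,0,0.6,-0.48,0,0,0,0,0.6,-0.48,0,0,0,0,0.6,-0.48,0,0,0,0,0.6,-0.48,0,0,0,0,0.6,-0.48,0,0,0,0], grip=1, grip_force=20)

```text
t: 1.2
tool_pos: [0.4516, -0.1977, 0.3035]
tool_rot: [-3.096, -0.532, 0.001]
contact_force: [-0.3, -0.8, -0.2]
opening: 0.0852
grip_force: 0.0
```

```bash
cat >> h.py <<'E'
from scipy.spatial.transform import Rotation as Ro
def to(x,y,z):
    o=ctrl.get_obs();R=Ro.from_rotvec(o["tool_rot"]).as_matrix()
    print("t",round(o["t"],2),"pos",o["tool_pos"].round(4),"yaw",np.degrees(np.arctan2(R[1,0],R[0,0])).round(2),"zax",R[:,2].round(4),"F",o["contact_force"].round(1),"open",round(o["opening"],4),o["grip_force"],"norm",(R.T@(np.array([x,y,z])-o["tool_pos"])/.6).round(4))
E
python3 -c "
from h import *
to(.475,.227,.304);to(.475,.227,.112);print(ctrl.get_obs()['q'])"
```

```text
t 1.2 pos [ 0.4516 -0.1977  0.3035] yaw 19.5 zax [-8.e-04  1.e-04 -1.e+00] F [-0.3 -0.8 -0.2] open 0.0852 0.0 norm [ 0.2731 -0.6542 -0.0008]
t 1.2 pos [ 0.4516 -0.1977  0.3035] yaw 19.5 zax [-8.e-04  1.e-04 -1.e+00] F [-0.3 -0.8 -0.2] open 0.0852 0.0 norm [ 0.2733 -0.6541  0.3192]
[-5.63628945e-01 -2.70999849e-01  1.91233544e+00 -2.89890925e-04
  1.50099267e+00  6.66859332e-01]
```

>>> apply_moves(rows=[0.273,-0.654,0,0,0,0,0.273,-0.654,0,0,0,0,0.273,-0.654,0,0,0,0,0.273,-0.654,0,0,0,0,0.273,-0.654,0,0,0,0,0.273,-0.654,0,0,0,0,0.273,-0.654,0,0,0,0,0.273,-0.654,0,0,0,0,0.273,-0.654,0,0,0,0,0.273,-0.654,0,0,0,0,0.273,-0.654,0.05,0,0,0,0.273,-0.654,0.1,0,0,0,0.273,-0.654,0.15,0,0,0,0.273,-0.654,0.2,0,0,0,0.273,-0.654,0.24,0,0,0,0.273,-0.654,0.27,0,0,0,0.273,-0.654,0.3,0,0,0,0.273,-0.654,0.322,0,0,0,0.273,-0.654,0.322,0,0,0])

```text
t: 3.1
tool_pos: [0.4751, 0.2233, 0.1084]
tool_rot: [3.097, 0.523, -0.007]
contact_force: [-0.9, -0.1, -0.4]
opening: 0.0854
grip_force: 0.0
```

```bash
python3 -c "
from h import *
to(.475,.227,.110)
im,d=ctrl.get_image('scene');cv2.imwrite('pics/g1.png',cv2.resize(im[150:270,280:420],(700,600),interpolation=cv2.INTER_CUBIC))"
```

```text
t 3.1 pos [0.4751 0.2233 0.1084] yaw 19.17 zax [-0.0043 -0.0018 -1.    ] F [-0.9 -0.1 -0.4] open 0.0854 0.0 norm [ 0.0018 -0.0058 -0.0026]
```

View pics/g1.png

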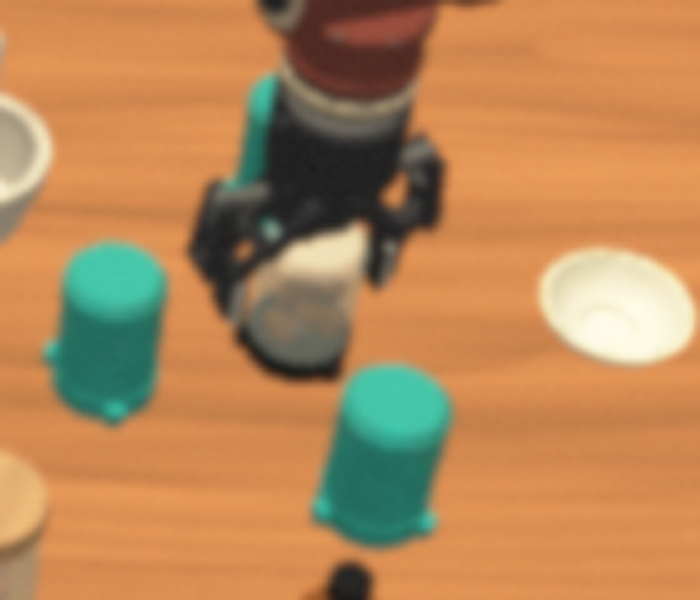

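The jar stands between the open fingers, crop (305,310), with nothing touching. I'll close at 20 N.

>>> apply_moves(rows=[0,0,0,0,0,0,0,0,0,0,0,0,0,0,0,0,0,0,0,0,0,0,0,0,0,0,0,0,0,0,0,0,0,0,0,0,0,0,0,0,0,0,0,0,0,0,0,0,0,0,0,0,0,0,0,0,0,0,0,0], grip=0.5, grip_force=20)

```text
t: 4.15
tool_pos: [0.4771, 0.2257, 0.1123]
tool_rot: [-3.097, -0.527, -0.004]
contact_force: [-0.8, -0.4, 6.0]
opening: 0.0598
grip_force: 22.6
```

```bash
python3 -c "
from h import *
to(.475,.227,.110)"
```

```text
t 4.15 pos [0.4771 0.2257 0.1123] yaw 19.31 zax [ 2.7e-03  5.0e-04 -1.0e+00] F [-0.8 -0.4  6. ] open 0.0598 22.579332143068314 norm [-0.0026 -0.0031  0.0039]
```

Gripped at an opening of 59.8 mm with 22.6 N. Lifting.

>>> apply_moves(rows=[0,0,-0.01,0,0,0,0,0,-0.03,0,0,0,0,0,-0.06,0,0,0,0,0,-0.1,0,0,0,0,0,-0.15,0,0,0,0,0,-0.2,0,0,0,0,0,-0.25,0,0,0,0,0,-0.29,0,0,0,0,0,-0.31,0,0,0,0,0,-0.31,0,0,0,0,0,-0.31,0,0,0])

```text
t: 5.25
tool_pos: [0.4755, 0.2253, 0.2955]
tool_rot: [3.097, 0.527, -0.003]
contact_force: [0.4, -0.1, -3.4]
opening: 0.0596
grip_force: 22.4
```

```bash
python3 -c "
from h import *
to(.455,-.2155,.30)"
```

```text
t 5.25 pos [0.4755 0.2253 0.2955] yaw 19.3 zax [-1.8e-03 -6.0e-04 -1.0e+00] F [ 0.4 -0.1 -3.4] open 0.0596 22.408460676670074 norm [-0.2751  0.682  -0.0071]
```

>>> apply_moves(rows=[-0.01,0.025,0,0,0,0.02,-0.03,0.074,0,0,0,0.06,-0.055,0.136,0,0,0,0.1,-0.083,0.205,0,0,0,0.14,-0.11,0.273,0,0,0,0.18,-0.138,0.341,0,0,0,0.22,-0.165,0.409,0,0,0,0.26,-0.193,0.477,0,0,0,0.3,-0.22,0.546,0,0,0,0.34,-0.245,0.607,0,0,0,0.359,-0.262,0.65,0,0,0,0.359,-0.272,0.674,0,0,0,0.359,-0.275,0.682,0,0,0,0.359,-0.275,0.682,0,0,0,0.359,-0.275,0.682,0,0,0,0.359,-0.275,0.682,0,0,0,0.359])

```text
t: 6.85
tool_pos: [0.4557, -0.2142, 0.2966]
tool_rot: [-3.121, 0.353, 0.0]
contact_force: [0.0, 0.2, -2.6]
opening: 0.0597
grip_force: 22.6
```

```bash
python3 -c "
from h import *
to(.455,-.2155,.25)
cs=[]
for n in('scene','top'):
    im,d=ctrl.get_image(n);np.savez(f'pics/{n}1.npz',im=im,d=d)
    p=proj(n,[.455,-.2155,.17]).astype(int);print(n,p)
    cs.append(cv2.resize(im[p[1]-45:p[1]+45,p[0]-30:p[0]+30],(400,600),interpolation=cv2.INTER_CUBIC))
cv2.imwrite('pics/m1.png',np.hstack(cs))"
```

```text
t 6.85 pos [ 0.4557 -0.2142  0.2966] yaw -12.92 zax [-1.e-04  4.e-04 -1.e+00] F [ 0.   0.2 -2.6] open 0.0597 22.647372633218765 norm [-0.0007  0.0024  0.0777]
scene [185 169]
top [326 199]
```

View pics/m1.png

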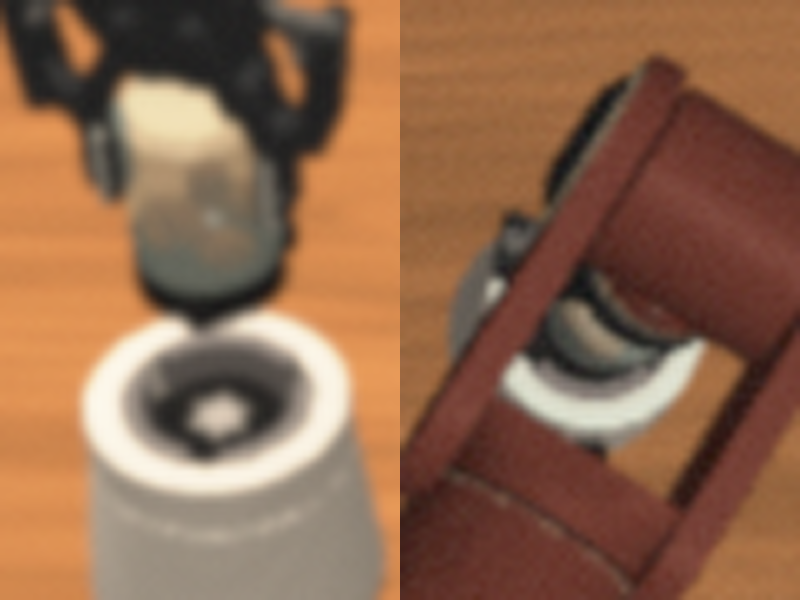

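In the scene view the jar's front rib is at crop (200,318) and the front notch at about (203,452), nearly aligned. Now to measure the offset numerically.

```bash
cat > rib.py <<'E'
from h import *
import sys
from scipy.optimize import least_squares
def circ(P): 
    r=least_squares(lambda p:np.hypot(P[:,0]-p[0],P[:,1]-p[1])-p[2],[*P.mean(0),30],loss="soft_l1").x; return r
def run(f,zb,u,v,h=30,K=8,thr=75):
    im=np.load(f)["im"][v-h:v+h,u-h:u+h]; c=cv2.resize(im,None,fx=K,fy=K,interpolation=cv2.INTER_CUBIC)
    cast=lambda q,z:1000*ray("scene",(q[:,0]+.5)/K-.5+u-h,(q[:,1]+.5)/K-.5+v-h,z)[:,:2]
    # collar lower outline: lowest dark pixel per column, above the mill
    dk=c.max(2)<thr; out=[]
    lim=int((proj("scene",[.455,-.2155,zb-.012])[1]+12-v+h)*K)
    for x in range(c.shape[1]):
        y=np.where(dk[:lim,x])[0]
        if len(y): out.append((x,y.max()))
    W=cast(np.array(out),zb+.006); a0=np.array([455,-215.5])
    return c,W,cast
if __name__=="__main__":
    c,W,cast=run("pics/scene1.npz",.1843,185,169)
    d=W-[455,-215.5]; a=np.degrees(np.arctan2(d[:,1],d[:,0])); r=np.hypot(*d.T)
    for b in range(-90,110,8):
        s=(a>=b)&(a<b+8)
        if s.any(): print(b,r[s].mean().round(1),r[s].max().round(1),end=" | ")
    s=(abs(a)<70)&(abs(a)>20)&(r<45); p=circ(W[s]); print("\ncollar",p.round(1))
    d=W-p[:2];a=np.degrees(np.arctan2(d[:,1],d[:,0]));r=np.hypot(*d.T); k=(abs(a)<25)&(r>p[2]+1.5)
    print("rib",a[k].mean(),a[k].min(),a[k].max(),r[k].max())
    # mill inner dark outline at the rim
    g=cv2.cvtColor(c,cv2.COLOR_BGR2GRAY); vs=cast(np.stack([np.full(c.shape[0],240),np.arange(c.shape[0])],1),.12)
    hsv=cv2.cvtColor(c,cv2.COLOR_BGR2HSV); 
    P=cast(np.argwhere((g>190)&(hsv[...,1]<60))[:,::-1],.12); P=P[np.hypot(*(P-[455,-215.5]).T)<58]
    dk=cast(np.argwhere(g<85)[:,::-1],.12); dd=dk-[456.5,-215.2]; ra=np.hypot(*dd.T); an=np.degrees(np.arctan2(dd[:,1],dd[:,0]))
    print("dark r on near side",[(b,round(ra[(an>=b)&(an<b+4)&(ra<45)].max(),1)) for b in range(-60,64,4)])
    # intensity profile at radius 36 and 39 at z=.12
    for R_ in(30,33,36,38,40):
        o=[]
        for b in range(-44,48,4):
            q=proj("scene",[.4565+R_/1000*np.cos(np.radians(b)),-.2152+R_/1000*np.sin(np.radians(b)),.12]); x,y=((q-[185-30,169-30]+.5)*8-.5).astype(int); o.append(int(g[y,x]))
        print(R_,o)
E
python3 rib.py
```

```text
-74 23.0 23.0 | -66 23.2 23.2 | -58 23.6 23.8 | -50 23.9 24.0 | -42 24.2 24.4 | -34 24.6 24.8 | -26 24.3 24.7 | -18 24.2 24.5 | -10 25.0 25.2 | -2 64.2 64.3 | 6 64.9 65.6 | 14 66.9 68.3 | 22 69.9 71.5 | 62 31.6 31.7 | 70 32.0 32.3 | 78 32.2 32.3 | 86 32.2 32.2 | 
collar [ 453.5 -210.9   28.1]
rib 11.143269167975618 -2.5661599407707603 24.183625780872596 70.83407915912606
dark r on near side [(-60, np.float64(29.7)), (-56, np.float64(29.7)), (-52, np.float64(29.7)), (-48, np.float64(29.4)), (-44, np.float64(29.4)), (-40, np.float64(29.1)), (-36, np.float64(29.1)), (-32, np.float64(29.0)), (-28, np.float64(29.2)), (-24, np.float64(29.3)), (-20, np.float64(30.6)), (-16, np.float64(32.5)), (-12, np.float64(34.0)), (-8, np.float64(34.4)), (-4, np.float64(34.6)), (0, np.float64(34.0)), (4, np.float64(33.1)), (8, np.float64(30.3)), (12, np.float64(28.6)), (16, np.float64(28.6)), (20, np.float64(28.3)), (24, np.float64(28.0)), (28, np.float64(27.9)), (32, np.float64(28.0)), (36, np.float64(28.5)), (40, np.float64(29.0)), (44, np.float64(28.9)), (48, np.float64(29.0)), (52, np.float64(29.5)), (56, np.float64(29.3)), (60, np.float64(29.6))]
30 [93, 93, 96, 93, 92, 93, 90, 73, 59, 45, 44, 49, 60, 76, 87, 90, 93, 100, 101, 99, 98, 94, 95]
33 [128, 129, 126, 131, 130, 130, 127, 111, 87, 69, 58, 59, 73, 94, 113, 124, 129, 129, 133, 128, 130, 126, 129]
36 [157, 158, 156, 157, 163, 160, 152, 144, 136, 120, 103, 108, 120, 137, 151, 157, 158, 158, 159, 162, 159, 167, 165]
38 [179, 181, 184, 185, 181, 183, 180, 174, 161, 158, 141, 145, 154, 165, 177, 182, 187, 185, 178, 181, 184, 186, 185]
40 [210, 206, 211, 206, 210, 211, 205, 201, 195, 199, 187, 188, 194, 201, 206, 207, 209, 205, 202, 208, 211, 212, 207]
```

```bash
sed -i 's/lim=int.*/lim=int((174.5-v+h)*K)/' rib.py; cat > r2.py <<'E'
from rib import *
for thr in (65,80,95,110):
    c,W,cast=run("pics/scene1.npz",.1843,185,169,thr=thr)
    d=W-[455,-213];a=np.degrees(np.arctan2(d[:,1],d[:,0])); r=np.hypot(*d.T)
    if thr==95: print([(b,r[(a>=b)&(a<b+5)].mean().round(1)) for b in range(-90,110,5) if((a>=b)&(a<b+5)).any()])
    s=(r<45)&(((a>-50)&(a<-20))|((a>20)&(a<75))); p=circ(W[s])
    d=W-p[:2];a=np.degrees(np.arctan2(d[:,1],d[:,0]));r=np.hypot(*d.T); k=(abs(a)<25)&(r>p[2]+2)&(r<45)
    print(thr,"collar",p.round(1),"rib",a[k].mean().round(1),a[k].min().round(1),a[k].max().round(1),r[k].max().round(1), "wtd",(np.sum(a[k]*(r[k]-p[2]))/np.sum(r[k]-p[2])).round(1))
E
python3 r2.py
```

```text
65 collar [ 450.  -211.8   29.9] rib 1.8 -7.6 10.3 35.7 wtd 1.5
80 collar [ 450.4 -211.7   30.4] rib 1.8 -8.0 10.7 36.3 wtd 1.5
[(-80, np.float64(26.3)), (-75, np.float64(26.2)), (-70, np.float64(26.3)), (-65, np.float64(26.3)), (-60, np.float64(26.4)), (-55, np.float64(26.6)), (-50, np.float64(26.8)), (-45, np.float64(26.7)), (-40, np.float64(27.0)), (-35, np.float64(26.8)), (-30, np.float64(26.3)), (-25, np.float64(26.1)), (-20, np.float64(26.3)), (-15, np.float64(27.1)), (-10, np.float64(28.6)), (-5, np.float64(31.0)), (0, np.float64(32.9)), (5, np.float64(32.2)), (10, np.float64(30.4)), (15, np.float64(29.0)), (20, np.float64(28.2)), (25, np.float64(27.9)), (30, np.float64(27.5)), (35, np.float64(27.6)), (40, np.float64(28.3)), (45, np.float64(28.8)), (50, np.float64(29.2)), (55, np.float64(29.7)), (60, np.float64(30.0)), (65, np.float64(30.4)), (70, np.float64(30.6)), (75, np.float64(30.7)), (80, np.float64(30.9)), (85, np.float64(30.9))]
95 collar [ 450.5 -211.6   31.1] rib 2.5 -8.4 12.4 37.6 wtd 1.9
110 collar [ 450.9 -211.5   31.5] rib 2.5 -8.8 12.8 38.2 wtd 2.0
```

>>> apply_moves(rows=[0,0,0.01,0,0,0.01,0,0,0.03,0,0,0.02,0,0,0.05,0,0,0.03,0,0,0.07,0,0,0.045,0,0,0.083,0,0,0.045,0,0,0.088,0,0,0.045,0,0,0.088,0,0,0.045,0,0,0.088,0,0,0.045])

```text
t: 7.75
tool_pos: [0.4558, -0.2155, 0.2444]
tool_rot: [3.107, -0.466, 0.001]
contact_force: [-0.5, -0.6, -1.9]
opening: 0.0598
grip_force: 22.7
```

```bash
python3 -c "
from h import *
to(.455,-.2155,.2323)
cs=[]
for n in('scene','top'):
    im,d=ctrl.get_image(n);np.savez(f'pics/{n}2.npz',im=im,d=d)
    p=proj(n,[.455,-.2155,.13]).astype(int);print(n,p)
    cs.append(cv2.resize(im[p[1]-30:p[1]+30,p[0]-30:p[0]+30],(400,400),interpolation=cv2.INTER_CUBIC))
cv2.imwrite('pics/m2.png',np.hstack(cs))"
```

```text
t 7.75 pos [ 0.4558 -0.2155  0.2444] yaw -17.07 zax [ 7.e-04 -4.e-04 -1.e+00] F [-0.5 -0.6 -1.9] open 0.0598 22.65152469277382 norm [-0.0013  0.0003  0.0201]
scene [186 180]
top [325 200]
```

View pics/m2.png

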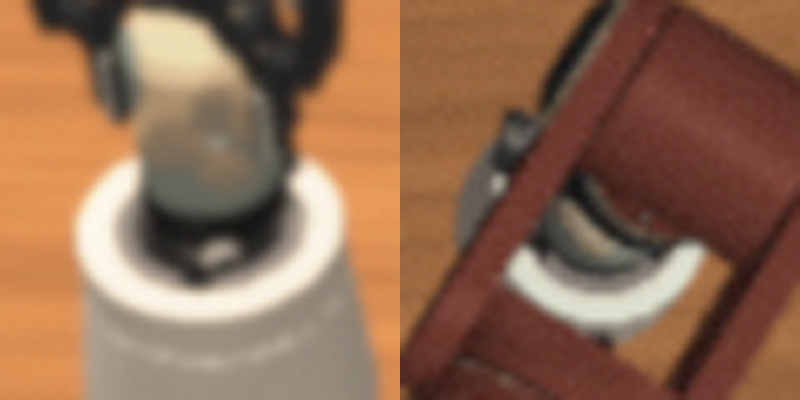

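Scene view: collar hovers over the well, nearly central (collar about x 140–290, rim 75–345); the top view shows an even land crescent. Quick numeric check in the top view.

```bash
cat > r3.py <<'E'
from h import *
im=np.load("pics/top2.npz")["im"];g=cv2.cvtColor(im,cv2.COLOR_BGR2GRAY).astype(np.float32)
def prof(n,cx,cy,z,a,rs):
    m=[proj(n,[cx+r/1000*np.cos(np.radians(a)),cy+r/1000*np.sin(np.radians(a)),z]) for r in rs]
    m=np.array(m,np.float32)[None]; return cv2.remap(g,m[...,0],m[...,1],cv2.INTER_CUBIC)[0]
rs=np.arange(22,64,3.)
print(rs.astype(int).tolist())
for a in range(130,250,10): print(a,prof("top",.4535,-.2158,.12,a,rs).astype(int).tolist())
g=cv2.cvtColor(np.load("pics/scene2.npz")["im"],cv2.COLOR_BGR2GRAY).astype(np.float32)
print("scene")
for a in range(-70,80,10): print(a,prof("scene",.4565,-.2151,.12,a,rs).astype(int).tolist())
print("scene rows z: lateral profile at collar/glass")
for z in(.14,.155,.165,.175):
    m=np.array([proj("scene",[.4557-(.031)*np.sin(np.radians(12))*0,-.2155+y/1000,z]) for y in range(-44,46,4)],np.float32)[None]
    print(z,cv2.remap(g,m[...,0],m[...,1],cv2.INTER_CUBIC)[0].astype(int).tolist())
E
python3 r3.py
```

```text
[22, 25, 28, 31, 34, 37, 40, 43, 46, 49, 52, 55, 58, 61]
130 [77, 73, 62, 64, 90, 100, 130, 183, 216, 218, 216, 184, 128, 87]
140 [81, 75, 63, 64, 101, 126, 146, 188, 213, 219, 218, 181, 117, 73]
150 [88, 79, 60, 63, 102, 122, 140, 185, 213, 218, 218, 182, 116, 74]
160 [92, 76, 65, 68, 104, 122, 152, 194, 216, 218, 217, 176, 119, 75]
170 [103, 84, 64, 70, 103, 124, 144, 192, 215, 219, 219, 192, 145, 107]
180 [115, 92, 67, 69, 96, 121, 149, 198, 216, 218, 221, 188, 138, 94]
190 [121, 104, 78, 75, 105, 124, 145, 187, 214, 220, 220, 195, 151, 131]
200 [121, 112, 88, 77, 104, 123, 156, 199, 216, 219, 223, 193, 150, 130]
210 [101, 113, 99, 89, 104, 122, 159, 204, 217, 220, 216, 185, 142, 123]
220 [51, 80, 92, 100, 108, 120, 149, 196, 218, 223, 218, 190, 140, 124]
230 [54, 48, 54, 59, 49, 76, 132, 192, 220, 223, 220, 192, 141, 125]
240 [82, 70, 61, 64, 56, 57, 111, 184, 213, 224, 214, 175, 139, 123]
scene
-70 [34, 45, 67, 103, 137, 163, 208, 239, 246, 246, 242, 218, 174, 150]
-60 [35, 43, 63, 103, 138, 166, 209, 239, 245, 247, 241, 215, 171, 151]
-50 [37, 43, 63, 102, 136, 169, 209, 236, 2
[... 695 characters left out ...]
173, 208, 234, 243, 243, 232, 204, 161, 139]
60 [37, 45, 71, 104, 135, 166, 201, 231, 242, 243, 233, 203, 159, 136]
70 [34, 42, 67, 103, 135, 160, 195, 228, 241, 242, 235, 202, 155, 136]
scene rows z: lateral profile at collar/glass
0.14 [231, 245, 247, 235, 157, 94, 96, 101, 102, 101, 100, 102, 102, 105, 103, 99, 95, 82, 55, 58, 148, 222, 243]
0.155 [161, 166, 184, 209, 202, 135, 107, 107, 106, 105, 107, 110, 116, 117, 117, 112, 106, 99, 96, 79, 78, 155, 213]
0.165 [163, 163, 163, 162, 154, 128, 115, 113, 112, 113, 115, 117, 127, 133, 117, 106, 99, 96, 104, 74, 62, 112, 152]
0.175 [162, 160, 147, 129, 139, 148, 136, 124, 122, 121, 118, 112, 109, 109, 110, 111, 106, 96, 100, 67, 50, 98, 149]
```

Both views suggest the jar sits about 2 mm toward -x and 1.5 mm toward +y of the well's axis. I'll correct that and lower it gently to just before the ribs meet the lands.

>>> apply_moves(rows=[0.004,0.0015,0,0,0,0,0.004,0.0015,0,0,0,0,0.004,0.0015,0.006,0,0,0,0.004,0.0015,0.012,0,0,0,0.004,0.0015,0.017,0,0,0,0.004,0.0015,0.021,0,0,0,0.004,0.0015,0.024,0,0,0,0.004,0.0015,0.026,0,0,0,0.004,0.0015,0.026,0,0,0,0.004,0.0015,0.026,0,0,0])

```text
t: 8.85
tool_pos: [0.4576, -0.2169, 0.2284]
tool_rot: [3.107, -0.466, 0.0]
contact_force: [-0.4, 0.1, -1.7]
opening: 0.0601
grip_force: 22.7
```

```bash
python3 -c "
from h import *
to(.4578,-.217,.2123);print(ctrl.get_obs()['wrist_torque'])"
```

```text
t 8.85 pos [ 0.4576 -0.2169  0.2284] yaw -17.06 zax [ 2.e-04 -1.e-04 -1.e+00] F [-0.4  0.1 -1.7] open 0.0601 22.65357568860054 norm [0.0003 0.     0.0269]
[-0.05791576 -0.09537572  0.02732558]
```

No contact so far. Next 3 mm.

>>> apply_moves(rows=[0,0,0.001,0,0,0,0,0,0.002,0,0,0,0,0,0.003,0,0,0,0,0,0.004,0,0,0,0,0,0.005,0,0,0,0,0,0.005,0,0,0,0,0,0.005,0,0,0])

```text
t: 9.55
tool_pos: [0.4577, -0.2171, 0.2257]
tool_rot: [3.106, -0.466, 0.001]
contact_force: [-0.8, -1.6, -0.4]
opening: 0.0597
grip_force: 22.9
```

>>> apply_moves(rows=[0,0,0.001,0,0,0,0,0,0.002,0,0,0,0,0,0.003,0,0,0,0,0,0.003,0,0,0,0,0,0.003,0,0,0])

```text
t: 10.05
tool_pos: [0.4577, -0.2175, 0.2239]
tool_rot: [3.105, -0.465, 0.001]
contact_force: [-1.2, -3.4, 2.6]
opening: 0.0595
grip_force: 23.2
```

>>> apply_moves(rows=[0,0.0008,0,0,0,0,0,0.0018,0,0,0,0,0,0.0018,0,0,0,0,0,0.0018,0,0,0,0])

```text
t: 10.45
tool_pos: [0.4574, -0.2179, 0.2234]
tool_rot: [-3.107, 0.466, -0.001]
contact_force: [1.2, -3.4, 1.7]
opening: 0.0601
grip_force: 23.0
```

```bash
python3 -c "
from h import *
to(.4578,-.217,.2123);print(ctrl.get_obs()['wrist_torque'])"
```

```text
t 10.45 pos [ 0.4574 -0.2179  0.2234] yaw -17.07 zax [ 5.e-04 -0.e+00 -1.e+00] F [ 1.2 -3.4  1.7] open 0.0601 23.043704330921173 norm [ 0.0002 -0.0017  0.0185]
[-0.63039831  0.05358125  0.25258733]
```

A rib edge appears to be touching: torque about +z and a push toward -y. I'll turn about +2° and ease over slightly.

>>> apply_moves(rows=[0,0.0005,0,0,0,-0.01,0,0.001,0,0,0,-0.02,0,0.001,0,0,0,-0.02,0,0.001,0,0,0,-0.02])

```text
t: 10.85
tool_pos: [0.4567, -0.218, 0.2226]
tool_rot: [-3.112, 0.417, 0.003]
contact_force: [-0.1, 0.2, -2.1]
opening: 0.0597
grip_force: 22.7
```

```bash
python3 -c "
from h import *
to(.4578,-.217,.2123);print(ctrl.get_obs()['wrist_torque'])"
```

```text
t 10.85 pos [ 0.4567 -0.218   0.2226] yaw -15.27 zax [-0.0014  0.0017 -1.    ] F [-0.1  0.2 -2.1] open 0.0597 22.652520686388016 norm [ 0.0013 -0.002   0.0172]
[-0.04759589  0.01018641 -0.01440328]
```

Forces are gone: the ribs are in the notches. Continuing down.

>>> apply_moves(rows=[0,0,0.001,0,0,0,0,0,0.002,0,0,0,0,0,0.003,0,0,0,0,0,0.004,0,0,0,0,0,0.005,0,0,0,0,0,0.006,0,0,0,0,0,0.006,0,0,0])

```text
t: 11.55
tool_pos: [0.4571, -0.2185, 0.2198]
tool_rot: [-3.114, 0.417, 0.0]
contact_force: [0.5, -0.6, -3.0]
opening: 0.0595
grip_force: 22.7
```

```bash
python3 -c "
from h import *
to(.4578,-.217,.2123);print(ctrl.get_obs()['wrist_torque'])"
```

```text
t 11.55 pos [ 0.4571 -0.2185  0.2198] yaw -15.26 zax [-1.e-04  1.e-04 -1.e+00] F [ 0.5 -0.6 -3. ] open 0.0595 22.6535202562809 norm [ 0.0005 -0.0027  0.0125]
[-0.03190095 -0.07559377 -0.00901977]
```

>>> apply_moves(rows=[0,0,0.001,0,0,0,0,0,0.002,0,0,0,0,0,0.003,0,0,0,0,0,0.004,0,0,0,0,0,0.005,0,0,0,0,0,0.006,0,0,0,0,0,0.006,0,0,0,0,0,0.006,0,0,0])

```text
t: 12.35
tool_pos: [0.4572, -0.2186, 0.2167]
tool_rot: [3.114, -0.417, 0.001]
contact_force: [-1.9, 2.2, 4.1]
opening: 0.0599
grip_force: 23.0
```

```bash
python3 -c "
from h import *
to(.4578,-.217,.2123);print(ctrl.get_obs()['wrist_torque'])"
```

```text
t 12.35 pos [ 0.4572 -0.2186  0.2167] yaw -15.26 zax [ 3.e-04 -2.e-04 -1.e+00] F [-1.9  2.2  4.1] open 0.0599 23.021060675382614 norm [ 0.0003 -0.0028  0.0073]
[0.29240288 0.37113133 0.03142507]
```

The spring is engaged at about 7 N. I'll ease the side force and press on.

>>> apply_moves(rows=[-0.001,-0.001,0,0,0,0,-0.001,-0.001,0.001,0,0,0,-0.001,-0.001,0.002,0,0,0,-0.001,-0.001,0.003,0,0,0,-0.001,-0.001,0.004,0,0,0,-0.001,-0.001,0.005,0,0,0,-0.001,-0.001,0.006,0,0,0,-0.001,-0.001,0.006,0,0,0,-0.001,-0.001,0.006,0,0,0])

```text
t: 13.25
tool_pos: [0.4571, -0.2183, 0.2137]
tool_rot: [3.112, -0.417, 0.002]
contact_force: [-1.7, -1.9, 7.7]
opening: 0.06
grip_force: 23.2
```

```bash
python3 -c "
from h import *
to(.4578,-.217,.2123);print(ctrl.get_obs()['wrist_torque'])"
```

```text
t 13.25 pos [ 0.4571 -0.2183  0.2137] yaw -15.27 zax [ 0.0011 -0.0015 -1.    ] F [-1.7 -1.9  7.7] open 0.06 23.228419572114944 norm [ 0.0006 -0.0025  0.0023]
[-0.22570572  0.31662704  0.00640758]
```

>>> apply_moves(rows=[-0.0005,0,0.001,0,0,0,-0.0005,0,0.002,0,0,0,-0.0005,0,0.003,0,0,0,-0.0005,0,0.003,0,0,0,-0.0005,0,0.003,0,0,0])

```text
t: 13.75
tool_pos: [0.457, -0.2183, 0.2123]
tool_rot: [3.112, -0.417, 0.003]
contact_force: [-1.7, -0.9, 8.7]
opening: 0.0597
grip_force: 23.4
```

```bash
python3 -c "
from h import *
to(.4578,-.217,.2123);print(ctrl.get_obs()['wrist_torque'])"
```

```text
t 13.75 pos [ 0.457  -0.2183  0.2123] yaw -15.26 zax [ 0.0018 -0.0018 -1.    ] F [-1.7 -0.9  8.7] open 0.0597 23.378755152225494 norm [ 0.0007 -0.0024  0.    ]
[-0.19621534  0.33768074 -0.02379495]
```

>>> apply_moves(rows=[0,0,0.001,0,0,0,0,0,0.002,0,0,0,0,0,0.002,0,0,0,0,0,0.002,0,0,0])

```text
t: 14.15
tool_pos: [0.4572, -0.2184, 0.2123]
tool_rot: [3.112, -0.417, 0.004]
contact_force: [-3.3, 0.4, 13.4]
opening: 0.0597
grip_force: 23.7
```

```bash
python3 -c "
from h import *
to(.4578,-.217,.2123);print(ctrl.get_obs()['wrist_torque'])
im,d=ctrl.get_image('scene');np.savez('pics/scene3.npz',im=im,d=d)
cv2.imwrite('pics/m3.png',cv2.resize(im[140:230,145:235],(600,600),interpolation=cv2.INTER_CUBIC))"
```

```text
t 14.15 pos [ 0.4572 -0.2184  0.2123] yaw -15.26 zax [ 0.002  -0.0019 -1.    ] F [-3.3  0.4 13.4] open 0.0597 23.681419640779495 norm [ 0.0004 -0.0025 -0.0001]
[ 0.06797453  0.72140436 -0.02462084]
```

View pics/m3.png

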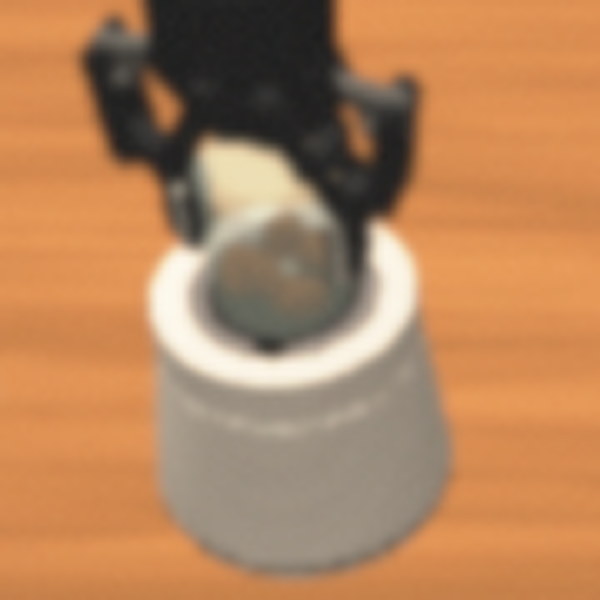

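The descent stopped at exactly the predicted TCP height of 0.2123 m and the force rose, so the seat is at full travel. The picture shows the collar level with the rim and the front rib in its notch at (268,345). I'll hold briefly to check it stays put.

>>> apply_moves(rows=[0,0,0,0,0,0,0,0,0,0,0,0,0,0,0,0,0,0,0,0,0,0,0,0,0,0,0,0,0,0,0,0,0,0,0,0])

```text
t: 14.8
tool_pos: [0.4572, -0.2184, 0.2123]
tool_rot: [3.112, -0.417, 0.003]
contact_force: [-3.2, 0.5, 13.0]
opening: 0.0598
grip_force: 23.7
```

```bash
python3 -c "
from station import ctrl
print(ctrl.finish_job())"
```

```text
the job is handed in; nothing more can be done
None
```

I handed the job in at about 15 s: the glass jar's ribs are in the mill's notches, its collar is flush with the rim, and the arm is still gripping it lightly (about 24 N a finger, under the 30 N limit but over the suggested 15–20 N) and pressing it down with about 16 N.

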